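# Pin the fixation-lamp arm in its working position

## Robot

A 7-joint arm with a two-finger parallel gripper is mounted at the origin on a cart in front of the work surface, level with it; the furniture and walls round the work are solid. World frame = base frame: x ahead of the robot, y to its left, z up, the work surface at z = 0. Lengths are in m, angles in rad, forces in N, time in s.
With the tool pointing down it reaches from about 0.4 to 0.85 m from the base axis. Payload 10.4 kg.
Tool frame: the origin (TCP) lies midway between the tips of the shut fingers; the grasp point (between the pads) lies 19 mm behind it; z points along the fingers, y is the line along which they close (so a half turn about z gives the same grasp; the last joint's range is limited). The gripper opens to 87 mm and grips with 3 to 60 N. Pads are 19 mm wide; open, the fingers measure 117 mm over their backs; the gripper's body (75 mm by 190 mm) begins 51 mm behind the grasp point.
Start: joints at [-0.023, 0.332, -0.065, 1.46, 0.022, 1.35, -0.088], TCP at [0.625, 0, 0.223] pointing down, gripper open.
Joint ranges: [-2.6, 2.6], [-0.5, 2.12], [-1.47, 1.34], [0.16, 2.42], [-1.27, 4.41], [0.06, 2.06], [-2.6, 2.6]. Speed limits (rad/s): [2.22, 2.22, 2.79, 2.79, 3.14, 3.14, 3.14].

## Interface

Orientations are given as a unit quaternion [x, y, z, w].
In Python, from bench import r gives the robot as it stands.
- The arm moves only by the tool apply_moves, never from a script. Its argument "steps" is a list of rows, each a list of 7 numbers: the turn, a rotation vector about the tool's x, y, z in rad, then the shift along the tool's x, y, z in mm, then the opening, from -1 (shut) to 1 (fully open). In form: [[ax, ay, az, x, y, z, claw], ...]. A call has 1 to 20 rows; each row is the pose to reach, as a shift and turn from the pose commanded when the call began, along the tool's axes at that moment; what a row does not reach only later rows make up. A row lasts 1/12 s, in which the tool goes at most 41.7 mm and 7.16 degrees, less where a joint would pass 70% of its speed; a pose out of reach is approached as far as the arm can. A call with a gripper value outside its range is refused whole. The fingers move at their own pace and stop on an object; "force" is the grip in N (left out, the last holds). Time passes only in rows, so rows that repeat a pose let the fingers close. It gives the time, the measured TCP pose, the force, the opening and the grip force at its end, in the units of the state.
- r.read_state(): the state, without advancing time (a new reading comes with each control period).
- r.camera(name): name is "scene" or "side" or "wrist"; returns a dict with "pixels" (420x560x3 uint8, red, green, blue), "z_map" (420x560 float32, m along the optical axis (not along the pixel's ray), 0 where there is no reading), "fovy" (degrees; the focal length in pixels is half the picture's height over the tangent of half this angle, whatever the lens; pixels are square), "cx", "cy" (the principal point, pixels), "position" and "orientation" of the camera in the world. Camera axes: x right, y down, z forward; pixel columns grow to the right and rows downward; lengths in m; the calibration is good to about 2 mm. A picture is of the moment at which its call begins.
- r.close_job(): hands the job in; it is judged then, once.
The state is a dict: "time": time; "joint_positions": joint angles; "joint_vel": joint speeds; "joint_torque": joint torques, N m; "ee_pos": TCP position; "eef_rot": TCP orientation; "ft_force": force on the tool from outside, world axes, zero at the start; "torque": the same for the moment, N m; "width": finger opening in m; "grip_force": force on a finger pad.
Only numpy, scipy, OpenCV 4.12 (cv2) and the standard library are available. Lean on these libraries where they do the work, as an engineer would, in place of code of your own. Each camera call takes 0.05 s, during which the arm holds its last target. There are 200 camera calls.

## Task

The arm that carries the small fixation lamp has been swung out. Swing it back home against its stop, so that the hole in the arm lies over the hole in the bracket, and drop the long locking pin from the rack down through both holes until its collar sits on the arm. Leave the short pin in the rack.

Things in the scene. Friction and masses are not known exactly. Their poses are not given: they have to be found in the camera images.
- lug_hole (a point): Mouth centre of the round hole (24 mm wide, 28 mm deep, blind) in the white fixed bracket's square lug (56 mm), 36 mm above the desk. z up; +y points to the arm's upright pivot axis, 110 mm away. With the arm home its hole is straight above this point and its lamp post stands at (0, -90) mm. An end stop 8 mm thick stands on the lug's +x side, up to 14 mm above this point.
- lamp_arm (a joint): Angle of the grey metal arm, rad: 0 = home on its stop, holes lined up; grows to 1.0 as it swings out, clockwise from above (its end moves to the bracket's -x, towards the robot). Stays where left; about 1 N at the post moves it. Flat bar 40 mm wide, 14 mm thick, top 52 mm above the desk; 24 mm through hole 110 mm and lamp post 200 mm from the pivot.
- post_grip (a point): Lamp post on the end of the arm, the place to take it: upright black cylinder, 22 mm in diameter, 50 mm high (52 to 102 mm above the desk), small glass dome on top (to 113 mm). Fixed to the arm, turns with it. This point is on its axis, about half-way up, 80 mm above the desk.
- long_pin_grip (a point): Long loose pin (about 100 g) upright in a fixed grey rack (60 x 160 x 32 mm, two 15 mm sockets 22 mm deep, 100 mm apart), 20 mm of shank bare. Point: centre of its black grip, 20 mm diameter, 46 mm high, 80 mm above the desk in the rack and when locked in the arm. Below the grip a collar (34 mm diameter, 5 mm), then a steel shank 12 mm thick, 42 mm long. Foot 70 mm below the point. z up.
- short_pin_grip (a point): Centre of the grip of the short pin, in the rack's other place: same grip and collar, but its shank is only 20 mm long, too short to lock the arm, so its collar sits flat on the rack and this point is 60 mm above the desk. Not to be moved.
Not all that is in view belongs to the job. Leave any blue or turquoise look-alike of the part that bears long_pin_grip alone.

How it is judged:
By the outcome, as a careful person would: the job done as asked, in the order asked, and still so for the second after the job is handed in, with the robot touching nothing.
It also fails if it takes over 51 s, if anything falls off the work surface, if the arm or the gripper's body presses on something with over 40 N, if the wrist force passes 120 N, or if a joint passes its speed limit or range.

## Working session

There is one attempt and no reset: what is moved stays moved. The work goes in short steps, Python scripts to look and compute and a tool call to move; the robot and the scene stay as the last step left them, time stands still between calls to the robot, and variables do not carry over. Pictures are saved under pics/ and viewed, at most 10 in all, crops included, and the job is handed in when it is done.

Besides the shell and the picture viewer there is one more tool, called as name(argument=value, ...) on one line, values as JSON. apply_moves: Moves the arm, as the interface text tells. Its arguments: {"type":"object","properties":{"steps":{"type":"array","items":{"type":"array","items":{"type":"number"}}},"force":{"type":"number"}},"required":["steps"]}

```bash
mkdir -p pics; cat > h.py <<'E'
import numpy as np, cv2
from scipy.spatial.transform import Rotation as R
from bench import r
def cam(n,fn=None):
    c=r.camera(n)
    np.savez('pics/%s.npz'%(fn or n),**{k:np.array(v) for k,v in c.items()})
    cv2.imwrite('pics/%s.png'%(fn or n),c['pixels'][:,:,::-1]); return c
def load(fn): return dict(np.load('pics/%s.npz'%fn))
def rot(c):
    o=np.array(c['orientation']); return o if o.shape==(3,3) else R.from_quat(o).as_matrix()
def f(c): return 210/np.tan(np.radians(float(c['fovy']))/2)
def cloud(c):
    v,u=np.mgrid[0:420,0:560]; z=c['z_map']
    p=np.stack([(u-c['cx'])/f(c)*z,(v-c['cy'])/f(c)*z,z],-1)
    return p@rot(c).T+np.array(c['position'])
def ray(c,u,v):
    d=rot(c)@np.array([(u-c['cx'])/f(c),(v-c['cy'])/f(c),1]); return np.array(c['position']),d
def atz(c,u,v,z):
    o,d=ray(c,u,v); return o+d*(z-o[2])/d[2]
def proj(c,p):
    q=rot(c).T@(np.array(p)-c['position']); return q[:2]/q[2]*f(c)+[c['cx'],c['cy']]
E
python3 - <<'E'
from h import *
for n in ['scene','side','wrist']:
    c=cam(n); print(n,c['position'],c['orientation'],c['fovy'],c['cx'],c['cy'])
a=[cv2.imread('pics/%s.png'%n) for n in ['scene','side','wrist']]
cv2.imwrite('pics/a1.png',cv2.resize(np.hstack(a[:1]),(784,588)))
s=r.read_state();print(s['ee_pos'],s['eef_rot'],s['time'],s['width'])
E
```

```text
scene [0.01277145 0.420932   0.80648776] [-0.40072573  0.842134   -0.32752603  0.15151209] 48.64256092642605 281.6399655431935 209.9124105998369
side [0.08075676 0.41854867 1.01138548] [-0.39025529  0.87141792 -0.27389177  0.11539027] 50.61998854815421 277.09134454244014 213.91266567649834
wrist [0.6239592  0.08503579 0.3836942 ] [ 9.87920961e-01  1.33527228e-04 -8.56474583e-04  1.54956197e-01] 68.96282069637216 282.24038213613665 207.77715424453572
[ 6.24723388e-01 -1.11097684e-05  2.21971183e-01] [ 7.07111635e-01  7.07101735e-01 -3.91390123e-04 -3.43745109e-04] 0.15 0.08722362943153553
```

View pics/scene.png

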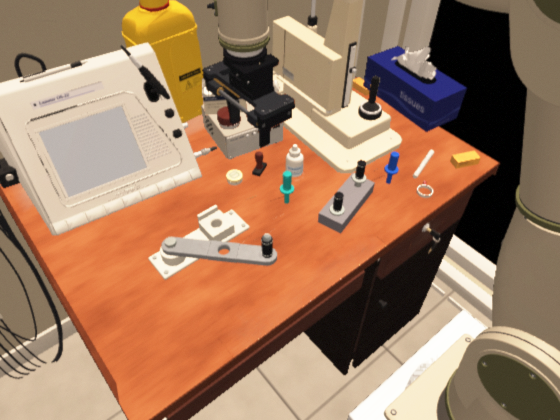

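View pics/side.png

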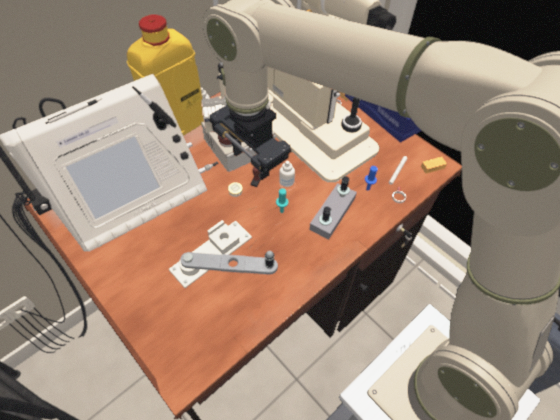

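View pics/wrist.png

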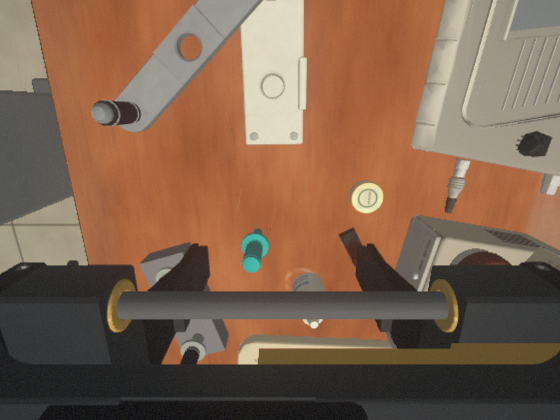

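The scene view shows the arm (post at 267,243; arm hole 223,250), and the lug with its hole at (217,224). In the wrist view that hole is at (273,86) with the end stop at (303,83). Things that could be taken for the long pin: the rack pins at scene (338,203) and (360,171), the turquoise look-alike at (287,183) and the blue one at (392,163). The choice lies between the two rack pins, so I'll check with heights and a crop.

```bash
python3 - <<'E'
from h import *
s,d,w=load('scene'),load('side'),load('wrist')
a=cv2.imread('pics/scene.png')[145:235,310:410]; b=cv2.imread('pics/side.png')[165:245,300:389]
b=cv2.resize(b,(400,360),interpolation=cv2.INTER_CUBIC);a=cv2.resize(a,(400,360),interpolation=cv2.INTER_CUBIC)
cv2.imwrite('pics/crop1.png',np.hstack([a,b]))
for nm,c in (('s',s),('d',d),('w',w)):
    P=cloud(c); ok=c['z_map']>0
    pts={'s':dict(p1=(338,198),p2=(361,165),post=(267,238),lug=(230,225),arm=(245,251),pivot=(170,243),ahole=(223,250),lhole=(217,224)),
         'd':dict(p1=(327,211),p2=(345,182),post=(270,256),arm=(250,264),ahole=(233,262),pivot=(187,259),lhole=(223,237)),
         'w':dict(post=(103,113),lug=(273,120),lhole=(273,86),ahole=(190,47),arm=(170,80))}[nm]
    for k,(u,v) in pts.items(): print(nm,k,P[v,u].round(4))
    # dark objects, clusters
    g=c['pixels'].max(-1); Z=P[...,2]
    m=((g<70)&ok&(Z>.03)&(Z<.13)&(P[...,0]>.3)&(P[...,0]<.8)&(abs(P[...,1])<.5)).astype('uint8')
    n,L,st,ce=cv2.connectedComponentsWithStats(m)
    for i in range(1,n):
        if st[i,4]>25:
            q=P[L==i]; t=q[q[:,2]>q[:,2].max()-.004]
            print('  ',nm,ce[i].round(),st[i,4],q.min(0).round(3),q.max(0).round(3),'top',t.mean(0).round(4))
# lug top cloud in wrist: heights 
P=cloud(w);Z=P[...,2]
for lo,hi in((.033,.039),(.046,.055)):
    m=(abs(Z-(lo+hi)/2)<(hi-lo)/2)&(np.mgrid[0:420,0:560][0]<150)&(np.mgrid[0:420,0:560][1]<330)
    print(lo,m.sum(),P[m].min(0),P[m].max(0))
E
```

```text
s p1 [ 0.472  -0.1193  0.0795]
s p2 [ 0.5002 -0.2154  0.1011]
s post [0.4612 0.084  0.1105]
s lug [0.5872 0.0889 0.0374]
s arm [0.4991 0.1121 0.0538]
s pivot [0.6045 0.2222 0.0638]
s ahole [0.5651 0.1261 0.0014]
s lhole [0.623  0.101  0.0171]
   s [403. 103.] 1069 [ 0.502 -0.5    0.069] [ 0.757 -0.461  0.13 ] top [ 0.6197 -0.4788  0.1281]
   s [367.  85.] 28 [ 0.729 -0.491  0.069] [ 0.751 -0.485  0.088] top [ 0.7402 -0.4869  0.0857]
   s [371. 104.] 127 [ 0.629 -0.416  0.093] [ 0.66  -0.382  0.13 ] top [ 0.6452 -0.3979  0.1279]
   s [369. 115.] 93 [ 0.618 -0.414  0.072] [ 0.662 -0.372  0.091] top [ 0.6386 -0.3809  0.0885]
   s [259. 159.] 31 [ 0.709 -0.093  0.032] [ 0.716 -0.08   0.055] top [ 0.7132 -0.083   0.0527]
   s [360. 169.] 109 [ 0.495 -0.226  0.063] [ 0.508 -0.209  0.108] top [ 0.5016 -0.2173  0.1051]
   s [338. 201.] 121 [ 0.466 -0.131  0.044] [ 0.481 -0.114  0.087] top [ 0.4745 -0.1225  0.0852]
   s [267. 248.] 111 [0.455 0.077 0.06 ] [0.469 0.093 0.104] top [0.4596 0.0863 0.1019]
d p1 [ 0.4707 -0.1196  0.0833]
d p2 [ 0.4981 -0.2129  0.0988]
d post [0.4594 0.0846 0.1064]

[... 492 characters left out ...]
.4748 -0.1214  0.0844]
   d [269. 263.] 40 [0.455 0.08  0.059] [0.468 0.091 0.091] top [0.4574 0.0875 0.0901]
w post [0.4709 0.0821 0.1114]
w lug [0.6123 0.0731 0.0067]
w lhole [0.6127 0.1106 0.007 ]
w ahole [5.194e-01 1.520e-01 5.000e-04]
w arm [0.5102 0.1133 0.051 ]
   w [112. 112.] 102 [0.465 0.073 0.099] [0.477 0.092 0.104] top [0.4733 0.0829 0.1015]
   w [126. 112.] 332 [0.469 0.072 0.062] [0.478 0.092 0.097] top [0.476 0.085 0.094]
   w [190. 357.] 200 [ 0.497 -0.217  0.062] [ 0.515 -0.209  0.086] top [ 0.5056 -0.2106  0.0841]
0.033 2610 [0.49246661 0.08034834 0.03305813] [0.64046659 0.15805395 0.03895909]
0.046 6766 [0.45139064 0.06309961 0.04600635] [0.64816803 0.18354852 0.05491796]
```

View pics/crop1.png

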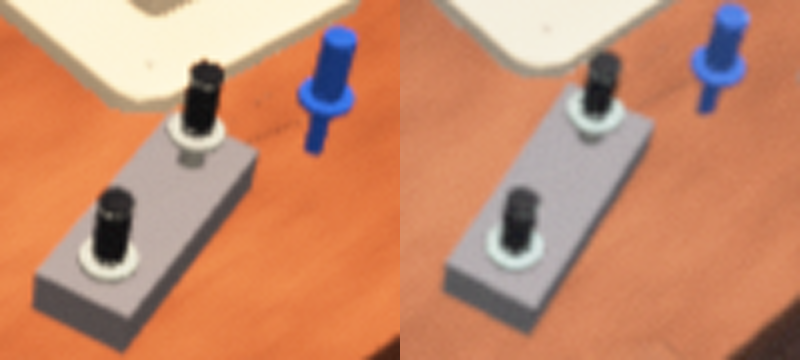

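The crop shows that the far pin (scene 360,170) has bare shank under its collar and its grip top is at about 104 mm, so it is the long pin. The near pin sits flat with its top at 85 mm, so it is the short one. Next I'll fix the holes and pivot, and check clearance around the grasps.

```bash
python3 - <<'E'
from h import *
s,d,w=load('scene'),load('side'),load('wrist')
print('lug z.036: w',atz(w,273,86,.036)[:2],'s',atz(s,217,224,.036)[:2],'d',atz(d,223,237,.036)[:2])
def tri(obs):
    A=np.zeros((3,3));b=np.zeros(3)
    for c,u,v in obs:
        o,q=ray(c,u,v);q/=np.linalg.norm(q);M=np.eye(3)-np.outer(q,q);A+=M;b+=M@o
    return np.linalg.solve(A,b)
print('tri lug',tri([(s,217,224),(w,273,86)]),'ahole',tri([(s,223.5,249),(w,190,47)]))
print('ahole',atz(w,190,47,.052),atz(s,223.5,249,.052),'post top w',atz(w,101,113,.110),'s',atz(s,266.5,236.5,.110))
print('pin top s',atz(s,361,163.5,.103),'d',atz(d,345,179.5,.103),'tri',tri([(s,361,163.5),(d,345,179.5)]))
print('short tri',tri([(s,338,195.5),(d,327,208.5)]))
# plate long edges in wrist: left x=242..246,right 303
for v in(20,60,100,140): print(atz(w,243,v,.006)[:2],end=' ')
print(atz(w,303,20,.006)[:2],atz(w,303,140,.006)[:2])
C=np.vstack([cloud(c)[(c['z_map']>0)] for c in (s,d)])
for nm,p in (('pin',(.504,-.216)),('post',(.463,.084)),('home',(.612,.01)),('lug',(.612,.108))):
    for lo,hi in((.06,.12),(.12,.2)):
        m=(C[:,2]>lo)&(C[:,2]<hi); q=C[m,:2]-p; r_=np.hypot(*q.T); a=np.degrees(np.arctan2(q[:,1],q[:,0]))
        print(nm,lo,[(int(t),round(float(r_[(abs(a-t)<15)&(r_>.014)].min(initial=9)),3)) for t in range(-180,180,30)])
E
```

```text
lug z.036: w [0.61357164 0.1086639 ] s [0.60841355 0.10864033] d [0.61078057 0.11215759]
tri lug [0.61276391 0.10784495 0.03129498] ahole [0.5328716  0.1425956  0.05108716]
ahole [0.53343549 0.14299964 0.052     ] [0.53191779 0.14237524 0.052     ] post top w [0.46836582 0.08213467 0.11      ] s [0.4650175  0.08228939 0.11      ]
pin top s [ 0.50242615 -0.21730663  0.103     ] d [ 0.50188818 -0.21618768  0.103     ] tri [ 0.50019219 -0.21402855  0.10637936]
short tri [ 0.4810666  -0.13028096  0.07305116]
[0.58077736 0.17731139] [0.57922842 0.13790054] [0.5775624  0.09551043] [0.57576547 0.04978997] [0.64579632 0.17728375] [0.6484458  0.04980161]
pin 0.06 [(-180, 9.0), (-150, 0.015), (-120, 0.017), (-90, 0.014), (-60, 0.015), (-30, 0.133), (0, 0.256), (30, 0.153), (60, 0.156), (90, 0.085), (120, 0.085), (150, 0.475)]
pin 0.12 [(-180, 9.0), (-150, 9.0), (-120, 9.0), (-90, 0.246), (-60, 0.223), (-30, 0.194), (0, 0.283), (30, 0.344), (60, 0.506), (90, 9.0), (120, 9.0), (150, 0.478)]
post 0.06 [(-180, 0.395), (-150, 9.0), (-120, 9.0), (-90, 0.198), (-60, 0.19), (-30, 0.305), (0, 0.342), (
[... 200 characters left out ...]
), (120, 9.0), (150, 9.0)]
home 0.06 [(-180, 0.537), (-150, 0.181), (-120, 0.075), (-90, 0.076), (-60, 0.159), (-30, 0.142), (0, 0.195), (30, 0.204), (60, 0.314), (90, 0.197), (120, 9.0), (150, 0.155)]
home 0.12 [(-180, 0.54), (-150, 9.0), (-120, 9.0), (-90, 0.304), (-60, 0.306), (-30, 0.22), (0, 0.218), (30, 0.25), (60, 0.383), (90, 9.0), (120, 9.0), (150, 9.0)]
lug 0.06 [(-180, 0.139), (-150, 9.0), (-120, 0.258), (-90, 0.171), (-60, 0.222), (-30, 0.201), (0, 0.198), (30, 0.213), (60, 0.324), (90, 0.099), (120, 9.0), (150, 9.0)]
lug 0.12 [(-180, 0.549), (-150, 9.0), (-120, 9.0), (-90, 0.399), (-60, 0.337), (-30, 0.224), (0, 0.221), (30, 0.27), (60, 0.431), (90, 9.0), (120, 9.0), (150, 9.0)]
```

apply_moves(steps=[[0,0,0,14,-26,12,0.3],[0,0,0,28,-52,24,0.3],[0,0,0,42,-78,36,0.3],[0,0,0,55,-104,48,0.3],[0,0,0,69,-130,60,0.3],[0,0,0,82,-158,72,0.3],[0,0,0,82,-158,72,0.3],[0,0,0,82,-158,72,0.3]], force=5)

```text
time: 0.82
ee_pos: [0.4656, 0.0825, 0.15]
eef_rot: [0.706, 0.708, -0.001, -0.0]
ft_force: [1.7, -0.3, 1.3]
width: 0.0569
grip_force: 0.0
```

```bash
python3 - <<'E'
from h import *
s=r.read_state();print(s['ee_pos'],R.from_quat(s['eef_rot']).as_matrix().round(3),s['width'])
c=cam('wrist','w2')
print(proj(c,[.4665,.082,.110]),proj(c,s['ee_pos']),proj(c,[.613,.108,.036]))
E
```

```text
[0.4656002  0.08249646 0.15004573] [[-0.002  1.    -0.001]
 [ 1.     0.002 -0.   ]
 [-0.    -0.001 -1.   ]] 0.05690271320770615
[284.90798297 235.21575472] [283.84589837 261.07433689] [444.03665261 177.83632506]
```

View pics/w2.png

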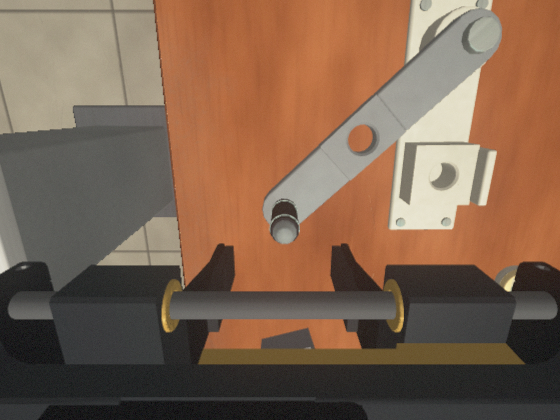

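The dome shows at (285,230), against a predicted (285,235), centred between the fingers. The lug hole is at (443,176), as predicted. I'll descend and close.

apply_moves(steps=[[0,0,0,0,0,20,0.3],[0,0,0,0,0,40,0.3],[0,0,0,0,0,60,0.3],[0,0,0,0,0,75,0.3],[0,0,0,0,0,84,0.3],[0,0,0,0,0,84,0.3],[0,0,0,0,0,84,-1],[0,0,0,0,0,84,-1],[0,0,0,0,0,84,-1],[0,0,0,0,0,84,-1],[0,0,0,0,0,84,-1],[0,0,0,0,0,84,-1]], force=6)

```text
time: 1.87
ee_pos: [0.4673, 0.0821, 0.067]
eef_rot: [0.707, 0.707, 0.0, 0.0]
ft_force: [0.1, 0.0, 0.0]
width: 0.0243
grip_force: 0.0
```

apply_moves(steps=[[0,0,0,0,0,0,-1],[0,0,0,0,0,0,-1],[0,0,0,0,0,0,-1]])

```text
time: 2.12
ee_pos: [0.4671, 0.082, 0.0668]
eef_rot: [0.707, 0.707, 0.0, 0.0]
ft_force: [-1.6, -0.5, 4.4]
width: 0.0216
grip_force: 6.0
```

```bash
python3 - <<'E'
import numpy as np
p=np.array([.613,.2175]);q=np.array([.467,.082]);v=q-p
print(np.hypot(*v),np.arctan2(-v[0],-v[1]))
t0=np.arctan2(-v[0],-v[1])
for t in np.linspace(t0,0,16)[1:]:
    print(np.round(((p+.2*np.array([-np.sin(t),-np.cos(t)])-q)*1000)[::-1],0))
E
```

```text
0.19918898061890872 0.8226810568241262
[-8.  7.]
[-16.  15.]
[-23.  24.]
[-29.  33.]
[-35.  42.]
[-41.  51.]
[-46.  61.]
[-50.  71.]
[-54.  81.]
[-57.  92.]
[-60. 102.]
[-62. 113.]
[-63. 124.]
[-64. 135.]
[-65. 146.]
```

apply_moves(steps=[[0,0,0,-8,7,0,-1],[0,0,0,-16,15,0,-1],[0,0,0,-23,24,0,-1],[0,0,0,-29,33,0,-1],[0,0,0,-35,42,0,-1],[0,0,0,-41,51,0,-1],[0,0,0,-46,61,0,-1],[0,0,0,-50,71,0,-1],[0,0,0,-54,81,0,-1],[0,0,0,-57,92,0,-1],[0,0,0,-60,102,0,-1],[0,0,0,-62,113,0,-1],[0,0,0,-63,124,0,-1],[0,0,0,-64,134,0,-1],[0,0,0,-64,134,0,-1],[0,0,0,-64,134,0,-1]])

```text
time: 3.45
ee_pos: [0.6016, 0.0177, 0.0662]
eef_rot: [0.707, 0.707, 0.0, 0.0]
ft_force: [0.9, -1.1, 0.1]
width: 0.0219
grip_force: 6.0
```

```bash
python3 - <<'E'
from h import *
c=cam('wrist','w3'); s=r.read_state(); print(s['ee_pos'],s['ft_force'])
E
```

```text
[0.60112187 0.01769045 0.0662177 ] [ 0.63382719 -0.83897916 -0.83021606]
```

View pics/w3.png

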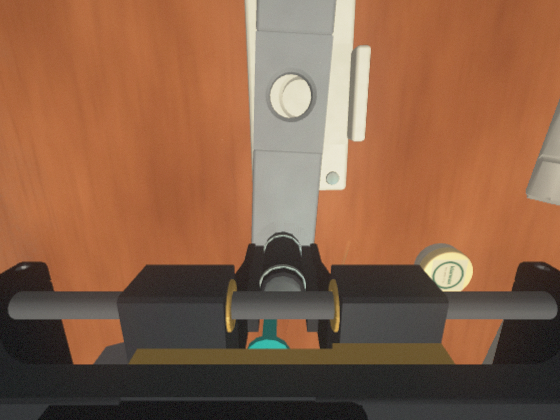

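The arm is nearly home. The lug hole shows slightly to the right inside the arm hole at (291,96), and the stop at (361,93) is not yet reached. I'll push on gently and watch the force.

apply_moves(steps=[[0,0,0,0,3,0,-1],[0,0,0,0,6,0,-1],[0,0,0,0,9,0,-1],[0,0,0,0,11,0,-1],[0,0,0,0,11,0,-1]])

```text
time: 3.92
ee_pos: [0.6122, 0.0179, 0.0663]
eef_rot: [0.707, 0.707, -0.0, -0.0]
ft_force: [1.0, -2.5, -3.8]
width: 0.0217
grip_force: 6.0
```

apply_moves(steps=[[0,0,0,0,1.5,0,-1],[0,0,0,0,3,0,-1],[0,0,0,0,4,0,-1],[0,0,0,0,4,0,-1]])

```text
time: 4.25
ee_pos: [0.6146, 0.018, 0.0662]
eef_rot: [0.707, 0.707, -0.001, -0.001]
ft_force: [-7.5, -3.4, 1.0]
width: 0.0217
grip_force: 6.0
```

```bash
python3 - <<'E'
from h import *
c=cam('wrist','w4'); s=r.read_state(); print(s['ee_pos'],s['ft_force'])
P=cloud(c);Z=P[...,2]
# arm edges & holes at a row through hole; hole floor points vs rim
for v in (60,80,96,110,130):
    m=(abs(Z[v]-.052)<.004); u=np.where(m)[0]; u=u[(u>200)&(u<420)]; print(v,u.min(),u.max(),P[v,u.min()].round(4),P[v,u.max()].round(4))
cv2.imwrite('pics/c4.png',cv2.resize(c['pixels'][20:200,200:420,::-1],(770,630)[:2] and (720,590),interpolation=cv2.INTER_CUBIC))
E
```

```text
[0.61454872 0.01798861 0.06623132] [-7.46777696 -3.22263533  1.88414647]
60 242 346 [0.5924 0.1277 0.0516] [0.6475 0.1281 0.0486]
80 243 344 [0.5925 0.118  0.0515] [0.647  0.1182 0.049 ]
96 244 344 [0.5928 0.1099 0.0524] [0.6475 0.11   0.0491]
110 245 343 [0.593  0.1027 0.051 ] [0.6474 0.1027 0.0486]
130 246 342 [0.5931 0.092  0.0505] [0.6475 0.0919 0.0489]
```

View pics/c4.png

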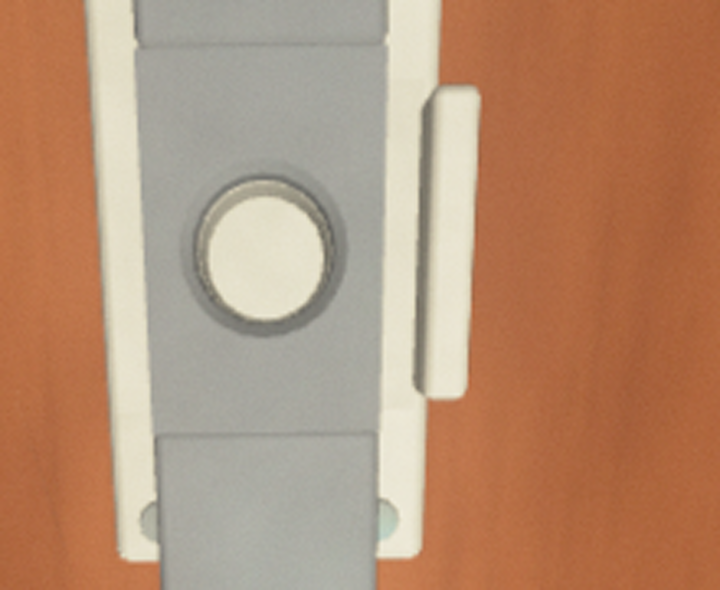

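The holes are concentric (crop 265,253, floor centred) and the stop reacts with 7.5 N, so the arm is home. I'll release and lift off.

apply_moves(steps=[[0,0,0,0,0,0,0.3],[0,0,0,0,0,0,0.3],[0,0,0,0,0,0,0.3],[0,0,0,0,0,0,0.3],[0,0,0,0,0,0,0.3],[0,0,0,0,0,-15,0.3],[0,0,0,0,0,-35,0.3],[0,0,0,0,0,-65,0.3],[0,0,0,0,0,-100,0.3],[0,0,0,0,0,-130,0.3],[0,0,0,0,0,-130,0.3],[0,0,0,0,0,-130,0.3]])

```text
time: 5.3
ee_pos: [0.6172, 0.0183, 0.1987]
eef_rot: [0.707, 0.707, 0.002, 0.001]
ft_force: [-0.4, 0.9, -0.6]
width: 0.0567
grip_force: 0.0
```

```bash
python3 - <<'E'
from h import *
w=load('w4'); print('arm hole',atz(w,281,97.9,.052))
c=cam('wrist','w5'); s=r.read_state(); print(s['ee_pos'],s['eef_rot'],s['width'],s['joint_positions'])
cc=c['pixels'][:,:,::-1]
print(proj(c,[.613,.108,.052]))
P=cloud(c);Z=P[...,2]
u0,v0=proj(c,[.613,.108,.052]).astype(int)
W=(slice(max(v0-40,0),v0+40),slice(u0-45,u0+45))
m=((Z[W]<.047)&(abs(P[W][...,0]-.613)<.018)&(abs(P[W][...,1]-.108)<.022)).astype('uint8')
n,L,st,ce=cv2.connectedComponentsWithStats(m);i=1+st[1:,4].argmax();print(st[i],ce[i]+[W[1].start,W[0].start])
u,v=ce[i]+[W[1].start,W[0].start];print('hole (visible opening) at .045',atz(c,u,v,.052))
E
```

```text
arm hole [0.61283839 0.10896212 0.052     ]
[0.61623322 0.01814911 0.19680869] [7.07068480e-01 7.07144860e-01 4.56505547e-04 3.21863324e-04] 0.0561882512386061 [-0.03916883  0.32789168 -0.08085096  1.52013745  0.02698098  1.29353991
 -0.12297944]
[278.25759021 104.36983394]
[ 33  25  25  26 503] [277.72564612 101.81312127]
hole (visible opening) at .045 [0.61250163 0.11031075 0.052     ]
```

apply_moves(steps=[[0,0,0,-29,-14,0,0.3],[0,0,0,-58,-28,0,0.3],[0,0,0,-88,-43,0,0.3],[0,0,0,-117,-57,0,0.3],[0,0,0,-146,-72,0,0.3],[0,0,0,-176,-86,10,0.3],[0,0,0,-205,-100,30,0.3],[0,0,0,-234,-114,47,0.3],[0,0,0,-234,-114,47,0.3],[0,0,0,-234,-114,47,0.3],[0,0,0,-234,-114,47,0.3]])

```text
time: 6.27
ee_pos: [0.5018, -0.2153, 0.1486]
eef_rot: [0.707, 0.707, -0.0, -0.001]
ft_force: [0.5, 0.5, 0.5]
width: 0.0567
grip_force: 0.0
```

```bash
python3 - <<'E'
from h import *
c=cam('wrist','w6'); s=r.read_state(); print(s['ee_pos'],s['eef_rot'],s['width'])
print(proj(c,[.502,-.216,.103]),proj(c,[.502,-.216,.08]))
E
```

```text
[ 0.50238898 -0.21476974  0.14912537] [ 7.06608837e-01  7.07604246e-01  1.04561286e-04 -4.14323090e-04] 0.05654813324274238
[283.9658535  232.62268088] [283.86437352 221.67153214]
```

View pics/w6.png

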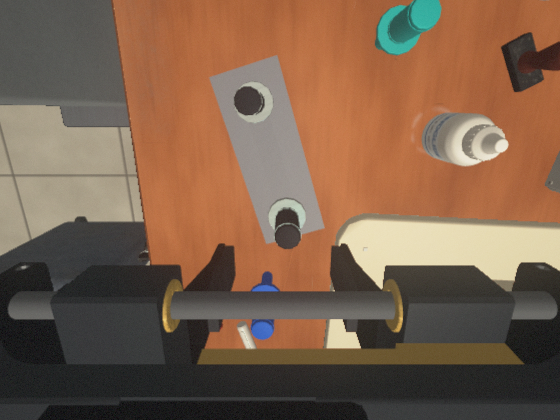

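The long pin's top is at (287,237), against a predicted (284,233), so I shift by about +2 mm in x and -3 mm in y. Its bare shank and collar are at the far socket, and the blue look-alike at (263,310) is clear of the fingers.

apply_moves(steps=[[0,0,0,-3,2,20,0.3],[0,0,0,-3,2,40,0.3],[0,0,0,-3,2,60,0.3],[0,0,0,-3,2,76,0.3],[0,0,0,-3,2,86,0.3],[0,0,0,-3,2,86,0.3],[0,0,0,-3,2,86,-1],[0,0,0,-3,2,86,-1],[0,0,0,-3,2,86,-1],[0,0,0,-3,2,86,-1],[0,0,0,-3,2,86,-1],[0,0,0,-3,2,86,-1],[0,0,0,-3,2,86,-1],[0,0,0,-3,2,86,-1],[0,0,0,-3,2,86,-1],[0,0,0,-3,2,86,-1]], force=25)

```text
time: 7.65
ee_pos: [0.5042, -0.2191, 0.0638]
eef_rot: [0.707, 0.707, 0.0, 0.0]
ft_force: [-0.5, 0.1, 4.3]
width: 0.0194
grip_force: 25.0
```

Gripped at 19.4 mm, which matches the 20 mm grip. I'll lift straight up.

apply_moves(steps=[[0,0,0,0,0,-8,-1],[0,0,0,0,0,-16,-1],[0,0,0,0,0,-24,-1],[0,0,0,0,0,-35,-1],[0,0,0,0,0,-60,-1],[0,0,0,0,0,-90,-1],[0,0,0,0,0,-120,-1],[0,0,0,0,0,-135,-1],[0,0,0,0,0,-135,-1],[0,0,0,0,0,-135,-1]])

```text
time: 8.48
ee_pos: [0.5043, -0.2191, 0.1998]
eef_rot: [0.707, 0.707, 0.0, 0.001]
ft_force: [-0.5, 0.8, -1.5]
width: 0.0192
grip_force: 25.0
```

apply_moves(steps=[[0,0,0,15,5,0,-1],[0,0,0,40,13,0,-1],[0,0,0,70,23,0,-1],[0,0,0,100,33,0,-1],[0,0,0,130,43,0,-1],[0,0,0,160,53,0,-1],[0,0,0,190,63,0,-1],[0,0,0,220,73,0,-1],[0,0,0,250,83,0,-1],[0,0,0,280,93,0,-1],[0,0,0,305,101,0,-1],[0,0,0,320,106,0,-1],[0,0,0,328,109,0,-1],[0,0,0,328,109,0,-1],[0,0,0,328,109,0,-1],[0,0,0,328,109,0,-1]])

```text
time: 9.82
ee_pos: [0.613, 0.1066, 0.1984]
eef_rot: [0.708, 0.706, -0.0, 0.0]
ft_force: [-0.1, -1.5, -1.5]
width: 0.0194
grip_force: 25.0
```

apply_moves(steps=[[0,0,0,0,0,20,-1],[0,0,0,0,0,40,-1],[0,0,0,0,0,60,-1],[0,0,0,0,0,75,-1],[0,0,0,0,0,80,-1],[0,0,0,0,0,80,-1],[0,0,0,0,0,80,-1]])

```text
time: 10.4
ee_pos: [0.6134, 0.1081, 0.1194]
eef_rot: [0.708, 0.707, 0.0, 0.0]
ft_force: [0.2, 0.4, -0.6]
width: 0.0196
grip_force: 25.0
```

```bash
python3 - <<'E'
from h import *
s=r.read_state(); print(s['ee_pos'],s['eef_rot'],s['ft_force'],s['width'])
a=cam('scene','s7');b=cam('side','d7')
I=[]
for c in(a,b):
    u,v=proj(c,[.613,.109,.06]).astype(int); print(u,v,proj(c,[.613,.109,.052]),proj(c,[.613,.109,.08]))
    I.append(cv2.resize(c['pixels'][v-50:v+50,u-33:u+33,::-1],(396,600),interpolation=cv2.INTER_CUBIC))
cv2.imwrite('pics/c7.png',np.hstack(I))
E
```

```text
[0.6133842  0.10812218 0.11944854] [7.07529803e-01 7.06683370e-01 2.63883979e-04 3.49426545e-04] [ 0.15472585  0.35655393 -0.59890799] 0.019551391548649943
214 215 [214.96069334 217.99986366] [213.65173864 209.25504386]
222 230 [222.89084885 232.44534018] [221.90489914 226.46116947]
```

View pics/c7.png

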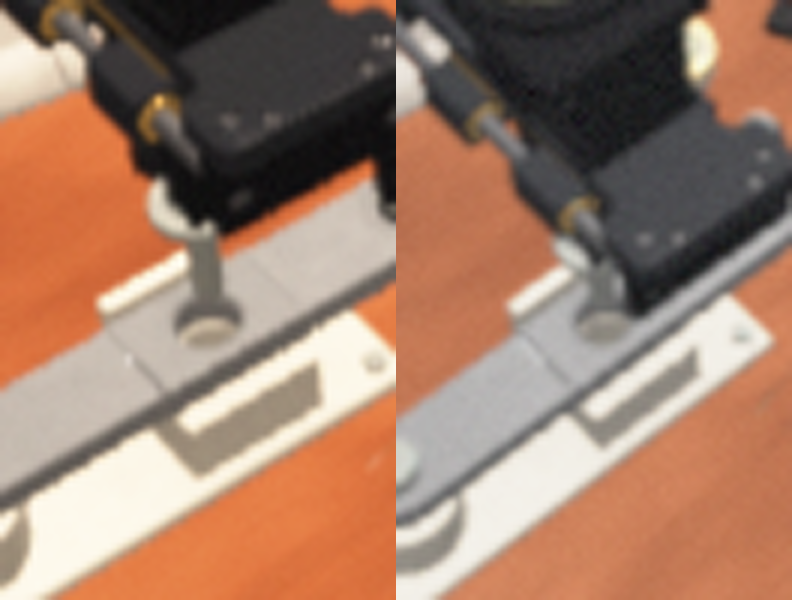

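The shank foot (crop 207,308) hangs over the arm hole (207,325), about 14 mm above it, and is aligned within 2 mm. I'll lower it in steps.

apply_moves(steps=[[0,0,0,0,0,6,-1],[0,0,0,0,0,12,-1],[0,0,0,0,0,18,-1],[0,0,0,0,0,24,-1],[0,0,0,0,0,24,-1]])

```text
time: 10.92
ee_pos: [0.6121, 0.1088, 0.0927]
eef_rot: [0.707, 0.707, -0.001, -0.001]
ft_force: [-1.4, -0.1, -2.0]
width: 0.0191
grip_force: 25.0
```

apply_moves(steps=[[0,0,0,0,0,5,-1],[0,0,0,0,0,10,-1],[0,0,0,0,0,15,-1],[0,0,0,0,0,20,-1],[0,0,0,0,0,25,-1],[0,0,0,0,0,28,-1],[0,0,0,0,0,29,-1],[0,0,0,0,0,29,-1]])

```text
time: 11.58
ee_pos: [0.6129, 0.109, 0.0653]
eef_rot: [0.707, 0.707, -0.0, -0.0]
ft_force: [0.5, 0.4, -0.6]
width: 0.0193
grip_force: 25.0
```

No contact force, and about 1.5 mm remains. I'll open and let the pin settle, then retreat upward.

apply_moves(steps=[[0,0,0,0,0,1,-1],[0,0,0,0,0,1,-1],[0,0,0,0,0,1,0.3],[0,0,0,0,0,1,0.3],[0,0,0,0,0,1,0.3],[0,0,0,0,0,1,0.3],[0,0,0,0,0,1,0.3],[0,0,0,0,0,1,0.3],[0,0,0,0,0,-20,0.3],[0,0,0,0,0,-45,0.3],[0,0,0,0,0,-80,0.3],[0,0,0,0,0,-120,0.3],[0,0,0,-30,0,-140,0.3],[0,0,0,-60,0,-150,0.3],[0,0,0,-60,0,-150,0.3],[0,0,0,-60,0,-150,0.3]])

```text
time: 12.92
ee_pos: [0.6135, 0.0466, 0.2165]
eef_rot: [0.708, 0.706, 0.0, 0.001]
ft_force: [-0.4, 0.7, -1.0]
width: 0.0565
grip_force: 0.0
```

```bash
python3 - <<'E'
from h import *
s=r.read_state(); print(s['ee_pos'],s['ft_force'],s['width'])
w=cam('wrist','w8');a=cam('scene','s8');cam('side','d8')
for n in('s8','w8','d8'):
    c=load(n);P=cloud(c);g=c['pixels'].max(-1)
    m=(np.hypot(P[...,0]-.613,P[...,1]-.109)<.022)&(P[...,2]>.055)&(P[...,2]<.13)
    q=P[m]; print(n,len(q),q[:,2].max(initial=0),q[q[:,2]>.097].mean(0) if len(q) else 0)
    m=(np.hypot(P[...,0]-.478,P[...,1]+.123)<.025)&(P[...,2]>.07)
    if m.any(): print('short top',P[m].max(0))
u,v=proj(a,[.6,.1,.06]).astype(int)
A=cv2.resize(a['pixels'][v-60:v+60,u-70:u+70,::-1],(400,343),interpolation=cv2.INTER_CUBIC)
B=cv2.resize(w['pixels'][:,:,::-1],(400,300)); B=np.vstack([B,np.zeros((43,400,3),'uint8')])
cv2.imwrite('pics/c8.png',np.hstack([A,B]))
E
```

```text
[0.61353454 0.04663021 0.2164917 ] [-0.35749607  0.66442376 -0.96403703] 0.05653100032662474
s8 285 0.10748760182047634 [0.61086653 0.10832088 0.10343844]
short top [ 0.48399937 -0.11394945  0.08697639]
w8 830 0.10429245780759444 [0.61209884 0.1086398  0.10214047]
d8 174 0.10750878883241377 [0.61027894 0.10709419 0.10244138]
short top [ 0.48551649 -0.11473745  0.08793739]
```

View pics/c8.png

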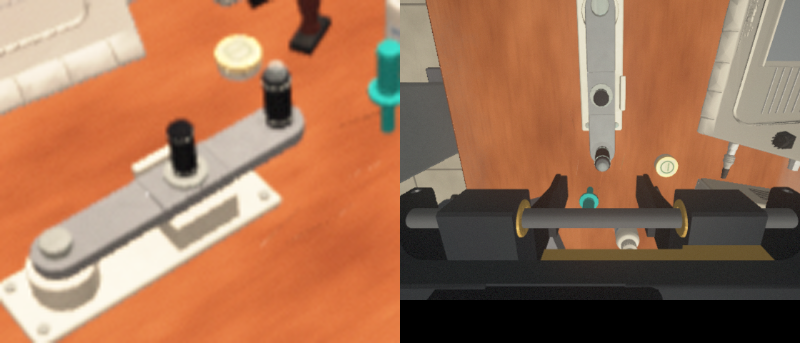

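The pin stands upright with its collar flat on the arm (crop 185,172) and its top at 103 mm, as seated. The arm is home and the gripper is clear. I'm handing in.

```bash
python3 -c "
from bench import r
print(r.close_job())"
```

```text
the job is handed in; nothing more can be done
None
```

The lamp arm is home against its stop, the long pin is through both holes with its collar on the arm, the short pin is still in the rack, and the job is handed in at about 13 s; no verdict was returned.

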